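# Scoop beads from the copper tray into the sliding-cover box

### The arm

A 7-joint arm with a two-finger parallel gripper is mounted at the origin on the work surface. World frame = base frame: x ahead of the robot, y to its left, z up, the work surface at z = 0. Lengths are in m, angles in rad, forces in N, time in s.
With the tool pointing down it reaches from about 0.4 to 0.85 m from the base axis. Payload 6.9 kg.
Tool frame: the origin (TCP) lies midway between the tips of the shut fingers; the grasp point (between the pads) lies behind it (ctrl.pinch_z is the z of the grasp point in the tool frame, in m); z points along the fingers, y is the line along which they close (so a half turn about z gives the same grasp; the last joint's range is limited). The gripper opens to 85 mm and grips with 20 to 120 N. Pads are 22 mm wide; open, the fingers measure 114 mm over their backs; the gripper's body (76 mm by 85 mm) begins 54 mm behind the grasp point. The pads swing forward as they close: fully open they stand 13 mm farther back than shut.
Start: joints at [1.31, 0.507, -0.238, 1.5, 0.126, 1.149, -0.155], TCP at [0.224, -0.584, 0.231] pointing down, gripper open.
Joint ranges: [-3.08, 3.08], [-0.24, 2.05], [-1.43, 1.35], [0, 2.5], [-1.52, 4.66], [0.17, 1.96], [-2.89, 2.89]. Speed limits (rad/s): [2.39, 2.39, 3.14, 3.14, 3.14, 3.14, 3.14].

### API

Orientations are given as a unit quaternion [w, x, y, z].
In Python, from station import ctrl, get_state, vision, ticket, models gives the robot as it stands. Calls block until the motion is done:
- ctrl.movep(position, orientation): joint-space move of the TCP to a pose.
- ctrl.movel(position, frame=None, max_speed=0.15): straight line of the TCP; frame=None keeps the orientation; max_speed is the mean speed in m/s.
- ctrl.set_joints(angles): joint-space move.
- ctrl.ungrasp() and ctrl.close_gripper(force=None): open the fingers fully, or close them until they stop; force is the grip in N (None keeps the last).
- ctrl.pause(seconds).
- ctrl.ik(position, orientation): joint angles nearest the present ones, or None.
- get_state(): the state.
- vision.grab_frame(name): name is "side" or "top" or "wrist"; returns (picture, depth): 420x560x3 uint8, blue, green, red; 420x560 float32, m along the optical axis (not along the pixel's ray), 0 where there is no reading.
- vision.camera_info(name): a dict with "mtx" (3x3 intrinsics, pixels), "R" (3x3) and "t" (3): a world point X has camera coordinates R X + t; the wrist camera has in their place "hand_eye" (4x4, takes a point from camera to tool coordinates, whose origin is the TCP and whose axes are the flange's). Camera axes: x right, y down, z forward; pixel columns grow to the right and rows downward; lengths in m; the calibration is good to about 2 mm. The wrist camera is an equidistant fisheye: a pixel r from the principal point sees the ray r / f radians off the axis. A picture is of the moment at which its call begins: read the wrist's pose just before it. camera_info takes no time and is no camera call.
A pose or a line that the arm cannot do raises ctrl.Unreachable and nothing moves.
- ticket.close_job(): hands the job in; it is judged then, once.
Trained networks look in the newest picture that a camera, given by its name, has taken for a name from the list of things; names that differ only in an ending like _2 or _b are one class to them, and where a whole thing is asked for, a point or a joint stands for the part that bears it (a point fixed in the world has none). Each returns a list of dicts, best first, with "p" (0 to 1); they miss things now and then, are a little off and sometimes report something else, mostly with a low value. They report only what shows in the picture. A call takes as long as a camera call. They do not tell look-alikes from the thing itself.
- models.recognise(camera, target): "point" ([column, row] in pixels, amid what is visible of it).
- models.masks_of(camera, target): "mask" (420x560 bool, what is visible of it) and "point" ([column, row] in pixels, amid what is visible of it).
The state is a dict: "time": time; "qpos": joint angles; "qd": joint speeds; "tau": joint torques, N m; "tcp_pos": TCP position; "eef_rot": TCP orientation; "contact_force": force on the tool from outside, world axes, zero at the start; "wrist_torque": the same for the moment, N m; "width": finger opening in m; "gripper_force": force on a finger pad.
Only numpy, scipy, OpenCV 4.12 (cv2) and the standard library are available. Lean on these libraries where they do the work, as an engineer would, in place of code of your own. Each camera call takes 0.05 s, during which the arm holds its last target. There are 200 camera calls.

### The job

Slide the cover of the wooden bead box all the way back, away from the robot, so that the near compartment is open. Then, with the steel scoop, lift at least three beads together out of the copper tray and tip them into that near compartment, never touching a bead with the gripper or arm; in the end every bead is either in the near compartment or still in the tray. Finally stand the scoop upright on the bare table and let go, with the cover left fully open and the jewellery stand, books and jar undisturbed.

Things in the scene. Friction and masses are not known exactly. Their poses are not given: they have to be found in the camera images.
- tray: Fixed copper tray. Flat floor 200 x 140 mm (x by y), its top 8 mm above the table; on all sides a rim flares outwards at 45 degrees to 32 mm above the table (mouth about 250 x 190 mm). Origin: centre of the underside, at table height; x along its length, roughly away from the robot (the beads lie in the far, +x half), z up.
- box: Fixed wooden box, 240 x 150 mm (x by y), 55 mm high, walls and floor 8 mm thick, with 12 mm high guide strips along its sides and far end (top at 67 mm). An 8 mm divider makes two compartments, each 108 x 134 mm: near (-x), at first under the cover, and far (+x), open and empty. Origin: centre of the underside; x along its length, roughly away from the robot, z up.
- near_floor (a point): Centre of the inner floor of the box's near compartment (58 mm towards -x from the box's centre, 8 mm up). Axes as the box.
- cover (a joint): Sliding wooden half-cover of the box: 0 = over the near compartment, 0.114 m = fully back at its stop over the far compartment. Slides along the box's +x; light friction (about 1.5 N).
- cover_ridge (a point): Middle of the top of the ridge on the cover: a bar 14 mm (x) x 70 mm (y), standing 22 mm above the cover's flat top (ridge top 84 mm above the table, flat top 62 mm), at the middle of the 118 x 136 mm cover.
- scoop: Loose steel scoop, about 180 g: flat pan 80 mm long (x) x 92 mm wide (y), sheet 2 mm thick, back wall 36 mm and side walls 32 mm high (stepping down to nothing over the front 30 mm), front (+x) open with a flat lip at x = +40 mm. Behind the pan a raised wooden handle bar. Origin: centre of the pan's underside; z up; it starts upright on the table.
- scoop_handle (a point): Centre of the scoop's handle, a bar 64 mm long (x) x 18 mm wide (y) x 26 mm high, 78 mm behind the scoop's origin and 75 mm above its underside. Axes as the scoop.
- pan_middle (a point): Middle of the pan's inside, 14 mm above the scoop's origin.
- bead0: One of six equal dark-mauve round beads, 24 mm diameter, 20 g, lying in the tray. Origin: its centre; its axes turn as it rolls.
- bead1: One of six equal dark-mauve round beads, 24 mm diameter, 20 g, lying in the tray. Origin: its centre; its axes turn as it rolls.
- bead2: One of six equal dark-mauve round beads, 24 mm diameter, 20 g, lying in the tray. Origin: its centre; its axes turn as it rolls.
- bead3: One of six equal dark-mauve round beads, 24 mm diameter, 20 g, lying in the tray. Origin: its centre; its axes turn as it rolls.
- bead4: One of six equal dark-mauve round beads, 24 mm diameter, 20 g, lying in the tray. Origin: its centre; its axes turn as it rolls.
- bead5: One of six equal dark-mauve round beads, 24 mm diameter, 20 g, lying in the tray. Origin: its centre; its axes turn as it rolls.
- stand: Bystander: dark metal T-shaped jewellery stand, base 90 x 90 mm, 208 mm high, crossbar 150 mm along y. Origin: centre of the underside.
- books: Bystander: two stacked books, 150 x 210 mm, 58 mm high. Origin: centre of the underside.
- jar: Bystander: closed glass jar, 70 mm diameter, 90 mm high. Origin: centre of the underside.
Things that resemble listed ones, but are neither listed nor needed, are in the scene too. Several things look just like the scoop: the one meant starts nearest to the robot's base.

How it is judged:
On the way, in this order (a step that is already met when the one before it is completed fails the run):
1. the cover is fully back at its stop, the near compartment open (value of joint cover above 0.106 m), for 0.2 s.
2. at least three beads lie in the scoop, lifted clear above the tray (height (world z) of pan_middle above 0.075 m and (distance between each of bead0, bead1, bead2 and pan_middle below 0.055 m or distance between each of bead0, bead1, bead3 and pan_middle below 0.055 m or distance between each of bead0, bead1, bead4 and pan_middle below 0.055 m or distance between each of bead0, bead1, bead5 and pan_middle below 0.055 m or distance between each of bead0, bead2, bead3 and pan_middle below 0.055 m or distance between each of bead0, bead2, bead4 and pan_middle below 0.055 m or distance between each of bead0, bead2, bead5 and pan_middle below 0.055 m or distance between each of bead0, bead3, bead4 and pan_middle below 0.055 m or distance between each of bead0, bead3, bead5 and pan_middle below 0.055 m or distance between each of bead0, bead4, bead5 and pan_middle below 0.055 m or distance between each of bead1, bead2, bead3 and pan_middle below 0.055 m or distance between each of bead1, bead2, bead4 and pan_middle below 0.055 m or distance between each of bead1, bead2, bead5 and pan_middle below 0.055 m or distance between each of bead1, bead3, bead4 and pan_middle below 0.055 m or distance between each of bead1, bead3, bead5 and pan_middle below 0.055 m or distance between each of bead1, bead4, bead5 and pan_middle below 0.055 m or distance between each of bead2, bead3, bead4 and pan_middle below 0.055 m or distance between each of bead2, bead3, bead5 and pan_middle below 0.055 m or distance between each of bead2, bead4, bead5 and pan_middle below 0.055 m or distance between each of bead3, bead4, bead5 and pan_middle below 0.055 m)), for 0.2 s.
At the end, for the whole second after the job is handed in: The cover is within 8 mm of its stop (fully back); at least three beads are inside the near compartment; every other bead is there or in the tray; the scoop stands upright (within 0.1 rad) on the bare table, at rest and released (value of joint cover above 0.106 m and (((x of bead0 in the frame of near_floor between -0.058 and 0.056 m and y of bead0 in the frame of near_floor between -0.068 and 0.068 m and z of bead0 in the frame of near_floor between 0 and 0.045 m) and (x of bead1 in the frame of near_floor between -0.058 and 0.056 m and y of bead1 in the frame of near_floor between -0.068 and 0.068 m and z of bead1 in the frame of near_floor between 0 and 0.045 m) and (x of bead2 in the frame of near_floor between -0.058 and 0.056 m and y of bead2 in the frame of near_floor between -0.068 and 0.068 m and z of bead2 in the frame of near_floor between 0 and 0.045 m)) or ((x of bead0 in the frame of near_floor between -0.058 and 0.056 m and y of bead0 in the frame of near_floor between -0.068 and 0.068 m and z of bead0 in the frame of near_floor between 0 and 0.045 m) and (x of bead1 in the frame of near_floor between -0.058 and 0.056 m and y of bead1 in the frame of near_floor between -0.068 and 0.068 m and z of bead1 in the frame of near_floor between 0 and 0.045 m) and (x of bead3 in the frame of near_floor between -0.058 and 0.056 m and y of bead3 in the frame of near_floor between -0.068 and 0.068 m and z of bead3 in the frame of near_floor between 0 and 0.045 m)) or ((x of bead0 in the frame of near_floor between -0.058 and 0.056 m and y of bead0 in the frame of near_floor between -0.068 and 0.068 m and z of bead0 in the frame of near_floor between 0 and 0.045 m) and (x of bead1 in the frame of near_floor between -0.058 and 0.056 m and y of bead1 in the frame of near_floor between -0.068 and 0.068 m and z of bead1 in the frame of near_floor between 0 and 0.045 m) and (x of bead4 in the frame of near_floor between -0.058 and 0.056 m and y of bead4 in the frame of near_floor between -0.068 and 0.068 m and z of bead4 in the frame of near_floor between 0 and 0.045 m)) or ((x of bead0 in the frame of near_floor between -0.058 and 0.056 m and y of bead0 in the frame of near_floor between -0.068 and 0.068 m and z of bead0 in the frame of near_floor between 0 and 0.045 m) and (x of bead1 in the frame of near_floor between -0.058 and 0.056 m and y of bead1 in the frame of near_floor between -0.068 and 0.068 m and z of bead1 in the frame of near_floor between 0 and 0.045 m) and (x of bead5 in the frame of near_floor between -0.058 and 0.056 m and y of bead5 in the frame of near_floor between -0.068 and 0.068 m and z of bead5 in the frame of near_floor between 0 and 0.045 m)) or ((x of bead0 in the frame of near_floor between -0.058 and 0.056 m and y of bead0 in the frame of near_floor between -0.068 and 0.068 m and z of bead0 in the frame of near_floor between 0 and 0.045 m) and (x of bead2 in the frame of near_floor between -0.058 and 0.056 m and y of bead2 in the frame of near_floor between -0.068 and 0.068 m and z of bead2 in the frame of near_floor between 0 and 0.045 m) and (x of bead3 in the frame of near_floor between -0.058 and 0.056 m and y of bead3 in the frame of near_floor between -0.068 and 0.068 m and z of bead3 in the frame of near_floor between 0 and 0.045 m)) or ((x of bead0 in the frame of near_floor between -0.058 and 0.056 m and y of bead0 in the frame of near_floor between -0.068 and 0.068 m and z of bead0 in the frame of near_floor between 0 and 0.045 m) and (x of bead2 in the frame of near_floor between -0.058 and 0.056 m and y of bead2 in the frame of near_floor between -0.068 and 0.068 m and z of bead2 in the frame of near_floor between 0 and 0.045 m) and (x of bead4 in the frame of near_floor between -0.058 and 0.056 m and y of bead4 in the frame of near_floor between -0.068 and 0.068 m and z of bead4 in the frame of near_floor between 0 and 0.045 m)) or ((x of bead0 in the frame of near_floor between -0.058 and 0.056 m and y of bead0 in the frame of near_floor between -0.068 and 0.068 m and z of bead0 in the frame of near_floor between 0 and 0.045 m) and (x of bead2 in the frame of near_floor between -0.058 and 0.056 m and y of bead2 in the frame of near_floor between -0.068 and 0.068 m and z of bead2 in the frame of near_floor between 0 and 0.045 m) and (x of bead5 in the frame of near_floor between -0.058 and 0.056 m and y of bead5 in the frame of near_floor between -0.068 and 0.068 m and z of bead5 in the frame of near_floor between 0 and 0.045 m)) or ((x of bead0 in the frame of near_floor between -0.058 and 0.056 m and y of bead0 in the frame of near_floor between -0.068 and 0.068 m and z of bead0 in the frame of near_floor between 0 and 0.045 m) and (x of bead3 in the frame of near_floor between -0.058 and 0.056 m and y of bead3 in the frame of near_floor between -0.068 and 0.068 m and z of bead3 in the frame of near_floor between 0 and 0.045 m) and (x of bead4 in the frame of near_floor between -0.058 and 0.056 m and y of bead4 in the frame of near_floor between -0.068 and 0.068 m and z of bead4 in the frame of near_floor between 0 and 0.045 m)) or ((x of bead0 in the frame of near_floor between -0.058 and 0.056 m and y of bead0 in the frame of near_floor between -0.068 and 0.068 m and z of bead0 in the frame of near_floor between 0 and 0.045 m) and (x of bead3 in the frame of near_floor between -0.058 and 0.056 m and y of bead3 in the frame of near_floor between -0.068 and 0.068 m and z of bead3 in the frame of near_floor between 0 and 0.045 m) and (x of bead5 in the frame of near_floor between -0.058 and 0.056 m and y of bead5 in the frame of near_floor between -0.068 and 0.068 m and z of bead5 in the frame of near_floor between 0 and 0.045 m)) or ((x of bead0 in the frame of near_floor between -0.058 and 0.056 m and y of bead0 in the frame of near_floor between -0.068 and 0.068 m and z of bead0 in the frame of near_floor between 0 and 0.045 m) and (x of bead4 in the frame of near_floor between -0.058 and 0.056 m and y of bead4 in the frame of near_floor between -0.068 and 0.068 m and z of bead4 in the frame of near_floor between 0 and 0.045 m) and (x of bead5 in the frame of near_floor between -0.058 and 0.056 m and y of bead5 in the frame of near_floor between -0.068 and 0.068 m and z of bead5 in the frame of near_floor between 0 and 0.045 m)) or ((x of bead1 in the frame of near_floor between -0.058 and 0.056 m and y of bead1 in the frame of near_floor between -0.068 and 0.068 m and z of bead1 in the frame of near_floor between 0 and 0.045 m) and (x of bead2 in the frame of near_floor between -0.058 and 0.056 m and y of bead2 in the frame of near_floor between -0.068 and 0.068 m and z of bead2 in the frame of near_floor between 0 and 0.045 m) and (x of bead3 in the frame of near_floor between -0.058 and 0.056 m and y of bead3 in the frame of near_floor between -0.068 and 0.068 m and z of bead3 in the frame of near_floor between 0 and 0.045 m)) or ((x of bead1 in the frame of near_floor between -0.058 and 0.056 m and y of bead1 in the frame of near_floor between -0.068 and 0.068 m and z of bead1 in the frame of near_floor between 0 and 0.045 m) and (x of bead2 in the frame of near_floor between -0.058 and 0.056 m and y of bead2 in the frame of near_floor between -0.068 and 0.068 m and z of bead2 in the frame of near_floor between 0 and 0.045 m) and (x of bead4 in the frame of near_floor between -0.058 and 0.056 m and y of bead4 in the frame of near_floor between -0.068 and 0.068 m and z of bead4 in the frame of near_floor between 0 and 0.045 m)) or ((x of bead1 in the frame of near_floor between -0.058 and 0.056 m and y of bead1 in the frame of near_floor between -0.068 and 0.068 m and z of bead1 in the frame of near_floor between 0 and 0.045 m) and (x of bead2 in the frame of near_floor between -0.058 and 0.056 m and y of bead2 in the frame of near_floor between -0.068 and 0.068 m and z of bead2 in the frame of near_floor between 0 and 0.045 m) and (x of bead5 in the frame of near_floor between -0.058 and 0.056 m and y of bead5 in the frame of near_floor between -0.068 and 0.068 m and z of bead5 in the frame of near_floor between 0 and 0.045 m)) or ((x of bead1 in the frame of near_floor between -0.058 and 0.056 m and y of bead1 in the frame of near_floor between -0.068 and 0.068 m and z of bead1 in the frame of near_floor between 0 and 0.045 m) and (x of bead3 in the frame of near_floor between -0.058 and 0.056 m and y of bead3 in the frame of near_floor between -0.068 and 0.068 m and z of bead3 in the frame of near_floor between 0 and 0.045 m) and (x of bead4 in the frame of near_floor between -0.058 and 0.056 m and y of bead4 in the frame of near_floor between -0.068 and 0.068 m and z of bead4 in the frame of near_floor between 0 and 0.045 m)) or ((x of bead1 in the frame of near_floor between -0.058 and 0.056 m and y of bead1 in the frame of near_floor between -0.068 and 0.068 m and z of bead1 in the frame of near_floor between 0 and 0.045 m) and (x of bead3 in the frame of near_floor between -0.058 and 0.056 m and y of bead3 in the frame of near_floor between -0.068 and 0.068 m and z of bead3 in the frame of near_floor between 0 and 0.045 m) and (x of bead5 in the frame of near_floor between -0.058 and 0.056 m and y of bead5 in the frame of near_floor between -0.068 and 0.068 m and z of bead5 in the frame of near_floor between 0 and 0.045 m)) or ((x of bead1 in the frame of near_floor between -0.058 and 0.056 m and y of bead1 in the frame of near_floor between -0.068 and 0.068 m and z of bead1 in the frame of near_floor between 0 and 0.045 m) and (x of bead4 in the frame of near_floor between -0.058 and 0.056 m and y of bead4 in the frame of near_floor between -0.068 and 0.068 m and z of bead4 in the frame of near_floor between 0 and 0.045 m) and (x of bead5 in the frame of near_floor between -0.058 and 0.056 m and y of bead5 in the frame of near_floor between -0.068 and 0.068 m and z of bead5 in the frame of near_floor between 0 and 0.045 m)) or ((x of bead2 in the frame of near_floor between -0.058 and 0.056 m and y of bead2 in the frame of near_floor between -0.068 and 0.068 m and z of bead2 in the frame of near_floor between 0 and 0.045 m) and (x of bead3 in the frame of near_floor between -0.058 and 0.056 m and y of bead3 in the frame of near_floor between -0.068 and 0.068 m and z of bead3 in the frame of near_floor between 0 and 0.045 m) and (x of bead4 in the frame of near_floor between -0.058 and 0.056 m and y of bead4 in the frame of near_floor between -0.068 and 0.068 m and z of bead4 in the frame of near_floor between 0 and 0.045 m)) or ((x of bead2 in the frame of near_floor between -0.058 and 0.056 m and y of bead2 in the frame of near_floor between -0.068 and 0.068 m and z of bead2 in the frame of near_floor between 0 and 0.045 m) and (x of bead3 in the frame of near_floor between -0.058 and 0.056 m and y of bead3 in the frame of near_floor between -0.068 and 0.068 m and z of bead3 in the frame of near_floor between 0 and 0.045 m) and (x of bead5 in the frame of near_floor between -0.058 and 0.056 m and y of bead5 in the frame of near_floor between -0.068 and 0.068 m and z of bead5 in the frame of near_floor between 0 and 0.045 m)) or ((x of bead2 in the frame of near_floor between -0.058 and 0.056 m and y of bead2 in the frame of near_floor between -0.068 and 0.068 m and z of bead2 in the frame of near_floor between 0 and 0.045 m) and (x of bead4 in the frame of near_floor between -0.058 and 0.056 m and y of bead4 in the frame of near_floor between -0.068 and 0.068 m and z of bead4 in the frame of near_floor between 0 and 0.045 m) and (x of bead5 in the frame of near_floor between -0.058 and 0.056 m and y of bead5 in the frame of near_floor between -0.068 and 0.068 m and z of bead5 in the frame of near_floor between 0 and 0.045 m)) or ((x of bead3 in the frame of near_floor between -0.058 and 0.056 m and y of bead3 in the frame of near_floor between -0.068 and 0.068 m and z of bead3 in the frame of near_floor between 0 and 0.045 m) and (x of bead4 in the frame of near_floor between -0.058 and 0.056 m and y of bead4 in the frame of near_floor between -0.068 and 0.068 m and z of bead4 in the frame of near_floor between 0 and 0.045 m) and (x of bead5 in the frame of near_floor between -0.058 and 0.056 m and y of bead5 in the frame of near_floor between -0.068 and 0.068 m and z of bead5 in the frame of near_floor between 0 and 0.045 m))) and ((x of bead0 in the frame of near_floor between -0.058 and 0.056 m and y of bead0 in the frame of near_floor between -0.068 and 0.068 m and z of bead0 in the frame of near_floor between 0 and 0.045 m) or (x of bead0 in the frame of tray between -0.125 and 0.125 m and y of bead0 in the frame of tray between -0.095 and 0.095 m and z of bead0 in the frame of tray between 0.008 and 0.045 m)) and ((x of bead1 in the frame of near_floor between -0.058 and 0.056 m and y of bead1 in the frame of near_floor between -0.068 and 0.068 m and z of bead1 in the frame of near_floor between 0 and 0.045 m) or (x of bead1 in the frame of tray between -0.125 and 0.125 m and y of bead1 in the frame of tray between -0.095 and 0.095 m and z of bead1 in the frame of tray between 0.008 and 0.045 m)) and ((x of bead2 in the frame of near_floor between -0.058 and 0.056 m and y of bead2 in the frame of near_floor between -0.068 and 0.068 m and z of bead2 in the frame of near_floor between 0 and 0.045 m) or (x of bead2 in the frame of tray between -0.125 and 0.125 m and y of bead2 in the frame of tray between -0.095 and 0.095 m and z of bead2 in the frame of tray between 0.008 and 0.045 m)) and ((x of bead3 in the frame of near_floor between -0.058 and 0.056 m and y of bead3 in the frame of near_floor between -0.068 and 0.068 m and z of bead3 in the frame of near_floor between 0 and 0.045 m) or (x of bead3 in the frame of tray between -0.125 and 0.125 m and y of bead3 in the frame of tray between -0.095 and 0.095 m and z of bead3 in the frame of tray between 0.008 and 0.045 m)) and ((x of bead4 in the frame of near_floor between -0.058 and 0.056 m and y of bead4 in the frame of near_floor between -0.068 and 0.068 m and z of bead4 in the frame of near_floor between 0 and 0.045 m) or (x of bead4 in the frame of tray between -0.125 and 0.125 m and y of bead4 in the frame of tray between -0.095 and 0.095 m and z of bead4 in the frame of tray between 0.008 and 0.045 m)) and ((x of bead5 in the frame of near_floor between -0.058 and 0.056 m and y of bead5 in the frame of near_floor between -0.068 and 0.068 m and z of bead5 in the frame of near_floor between 0 and 0.045 m) or (x of bead5 in the frame of tray between -0.125 and 0.125 m and y of bead5 in the frame of tray between -0.095 and 0.095 m and z of bead5 in the frame of tray between 0.008 and 0.045 m)) and height (world z) of scoop below 0.005 m and angle between scoop's own z axis and vertical below 0.1 rad and linear speed of scoop below 0.02 m/s); the robot touches nothing.
It fails at once if the gripper or arm touches a bead (contact force between any of bead0, bead1, bead2, bead3, bead4, bead5 and the fingers above 0.3 N or contact force between any of bead0, bead1, bead2, bead3, bead4, bead5 and the arm above 0.3 N).
It fails at once if the jewellery stand is moved more than 20 mm or tipped (distance of stand from where it was at the start of the episode above 0.02 m or angle between stand's own z axis and vertical above 0.2 rad).
It fails at once if the books is moved more than 20 mm or tipped (distance of books from where it was at the start of the episode above 0.02 m or angle between books's own z axis and vertical above 0.2 rad).
It fails at once if the jar is moved more than 20 mm or tipped (distance of jar from where it was at the start of the episode above 0.02 m or angle between jar's own z axis and vertical above 0.2 rad).
It also fails if it takes over 69 s, if anything falls off the work surface, if the arm or the gripper's body presses on something with over 40 N, if the wrist force passes 120 N, or if a joint passes its speed limit or range.

## Working session

There is one attempt and no reset: what is moved stays moved. The work goes in short steps, each a Python script; the robot and the scene stay as the last script left them, time stands still between calls to the robot, and variables do not carry over. Pictures are saved under pics/ and viewed, at most 10 in all, crops included, and the job is handed in when it is done.

```bash
ls; mkdir -p pics; cat > h.py <<'E'
import numpy as np, cv2
from station import ctrl, get_state, vision, ticket, models
def cloud(name):
    im,d=vision.grab_frame(name); c=vision.camera_info(name)
    K,R,t=np.array(c["mtx"]),np.array(c["R"]),np.array(c["t"])
    v,u=np.mgrid[:420,:560]
    P=np.stack([(u-K[0,2])/K[0,0]*d,(v-K[1,2])/K[1,1]*d,d],-1)
    W=(P-t.ravel())@R
    W[d==0]=np.nan
    return im,W
E
python3 - <<'E'
from h import *
ims=[]
for n in("top","side"):
    im,W=cloud(n); ims.append(im); np.save(n+".npy",W); cv2.imwrite(f"pics/{n}0.png",im)
    c=vision.camera_info(n); print(n,-np.array(c["R"]).T@np.array(c["t"]).ravel())
    for k in ["tray","box","cover","scoop","bead0","stand","books","jar"]:
        for m in models.masks_of(n,k)[:7]:
            w=W[m["mask"]]; w=w[~np.isnan(w[:,0])]
            print(n,k,round(m["p"],2),np.round(m["point"]),np.round(np.median(w,0),3) if len(w) else 0, np.round(np.percentile(w,[2,98],axis=0),3).tolist() if len(w) else 0)
print(get_state()["time"], ctrl.pinch_z)
E
```

```text
pics
top [ 0.38096479 -0.00774167  1.34368839]
top tray 0.58 [343. 208.] [ 0.58  -0.244  0.011] [[0.461, -0.34, 0.002], [0.71, -0.145, 0.036]]
top box 0.96 [186. 204.] [0.582 0.258 0.059] [[0.469, 0.173, 0.004], [0.705, 0.339, 0.083]]
top cover 0.72 [181. 216.] [0.542 0.263 0.063] [[0.486, 0.197, 0.057], [0.603, 0.33, 0.086]]
top cover 0.68 [ 99. 207.] [0.565 0.504 0.072] [[0.524, 0.448, 0.0], [0.617, 0.583, 0.217]]
top cover 0.32 [185. 202.] [0.584 0.258 0.059] [[0.471, 0.172, 0.003], [0.706, 0.339, 0.082]]
top scoop 0.7 [260. 161.] [0.738 0.018 0.003] [[0.687, -0.031, -0.003], [0.821, 0.058, 0.089]]
top scoop 0.61 [274. 206.] [ 0.576 -0.013  0.003] [[0.485, -0.065, -0.004], [0.622, 0.028, 0.09]]
top scoop 0.55 [435. 274.] [ 0.376 -0.505  0.055] [[0.304, -0.617, 0.015], [0.453, -0.413, 0.062]]
top bead0 0.63 [358. 199.] [ 0.602 -0.278  0.028] [[0.593, -0.288, 0.021], [0.612, -0.27, 0.034]]
top bead0 0.58 [349. 185.] [ 0.65  -0.247  0.029] [[0.642, -0.255, 0.021], [0.66, -0.239, 0.034]]
top bead0 0.49 [334. 184.] [ 0.65  -0.213  0.029] [[0.641, -0.224, 0.022], [0.66, -0.205, 0.034]]

[... 883 characters left out ...]
, 0.35, 0.084]]
side scoop 0.94 [278. 233.] [ 0.556 -0.005  0.017] [[0.477, -0.068, -0.003], [0.621, 0.033, 0.089]]
side scoop 0.69 [230. 222.] [0.751 0.019 0.014] [[0.691, -0.069, -0.003], [0.829, 0.063, 0.088]]
side stand 0.98 [219. 312.] [0.563 0.523 0.026] [[0.525, 0.449, 0.001], [0.61, 0.585, 0.215]]
side books 0.7 [279. 226.] [ 0.561 -0.005  0.018] [[0.477, -0.068, -0.003], [0.62, 0.033, 0.089]]
side books 0.57 [352. 181.] [ 0.369 -0.457  0.05 ] [[0.296, -0.6, 0.006], [0.445, -0.408, 0.063]]
side jar 0.63 [282. 332.] [0.36  0.573 0.062] [[0.332, 0.532, 0.005], [0.395, 0.586, 0.092]]
side jar 0.53 [256. 259.] [0.537 0.271 0.062] [[0.484, 0.198, 0.056], [0.598, 0.327, 0.084]]
0.9 -0.0187
```

View pics/top0.png

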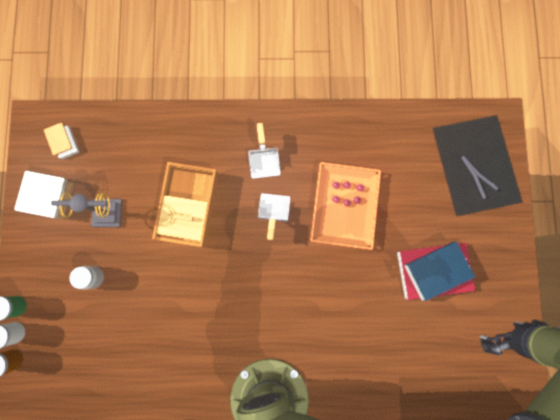

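View pics/side0.png

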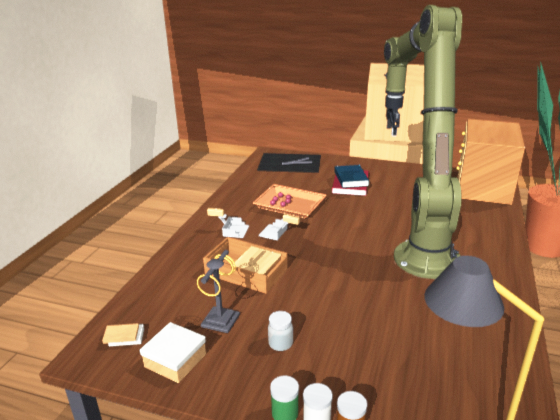

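The two pictures show:
- **Scoops:** the nearest has its pan at (274,206) in top and its handle towards the robot at (271,230). A look-alike lies beyond it at (264,160).
- **Tray:** at (345,207), with six beads in 2 rows of 3.
- **Box:** at (186,204), cover over the near half.
- **Bystanders:** books (436,272), jar (85,277) and stand (100,209) are all off to the sides.

Next I'll fit the poses.

```bash
cat > fit.py <<'E'
import numpy as np, cv2
def rect(P,msg):
    (c,s,a)=cv2.minAreaRect((P[:,:2]*1000).astype(np.float32)); print(msg,len(P),np.round(c,1),np.round(s,1),round(a,1),"medz",np.round(np.median(P[:,2])*1000,1),"mean",np.round(P.mean(0)*1000,1))
def sel(W,x0,x1,y0,y1,z0,z1):
    P=W.reshape(-1,3); P=P[~np.isnan(P[:,0])]
    lo,hi=np.array([x0,y0,z0]),np.array([x1,y1,z1]); return P[((P>lo)&(P<hi)).all(1)]
E
python3 - <<'E'
from fit import *
from scipy.ndimage import label
for n in("top","side"):
    W=np.load(n+".npy"); im=cv2.imread(f"pics/{n}0.png")
    print(n)
    h=sel(W,.43,.6,-.1,.06,.078,.1); rect(h,"handle")
    rect(sel(W,.53,.64,-.09,.06,.012,.05),"scoop walls")
    rect(sel(W,.53,.64,-.09,.06,-.001,.008),"pan?")
    rect(sel(W,.44,.75,.15,.37,.078,.1),"ridge"); rect(sel(W,.44,.75,.15,.37,.057,.074),"boxtop"); rect(sel(W,.44,.75,.15,.37,.045,.074),"boxtop2"); 
    rect(sel(W,.43,.75,-.37,-.12,.02,.04),"tray rim"); rect(sel(W,.43,.75,-.37,-.12,.026,.04),"tray rim2")
    hsv=cv2.cvtColor(im,cv2.COLOR_BGR2HSV).astype(int); b=im.astype(int)
    ok=(W[...,0]>.5)&(W[...,0]<.7)&(W[...,1]<-.16)&(W[...,1]>-.33)
    m=ok&(b[...,0]>b[...,1]+10)
    L,k=label(m)
    for i in range(1,k+1):
        q=W[L==i]; q=q[~np.isnan(q[:,0])]
        if len(q)>3: print(" bead",len(q),np.round(np.median(q,0),4),np.round(np.argwhere(L==i).mean(0)))
    # edge points of far scoop
    rect(sel(W,.66,.86,-.1,.1,.012,.1),"scoop2")
E
```

```text
top
handle 130 [505.6  -7.8] [17.8 63.3] 83.3 medz 87.4 mean [505.4  -7.9  87.4]
scoop walls 67 [573.9 -16.1] [91.8 61.9] 83.7 medz 30.7 mean [556.5 -12.9  28.4]
pan? 1066 [584.2 -15. ] [150.4 108. ] 89.7 medz 1.9 mean [586.1 -13.8   2.2]
ridge 112 [544.1 263.7] [69.6 14.2] 80.4 medz 84.5 mean [543.7 263.1  84.3]
boxtop 2150 [587.2 257.4] [152.3 241.1] 80.2 medz 63.1 mean [559.9 262.4  63.3]
boxtop2 2429 [587.4 257.7] [152.6 241.3] 80.5 medz 62.5 mean [561.9 262.1  62.1]
tray rim 1527 [ 585.  -242.6] [194.8 254.7] 82.0 medz 28.2 mean [ 592.5 -247.5   28.5]
tray rim2 972 [ 585.  -242.6] [194.8 254.7] 82.0 medz 31.6 mean [ 592.8 -246.5   31.6]
 bead 21 [ 0.6493 -0.2453  0.0289] [184. 346.]
 bead 20 [ 0.6476 -0.2127  0.0301] [185. 336.]
 bead 22 [ 0.6401 -0.2881  0.0284] [187. 360.]
 bead 22 [ 0.6025 -0.2116  0.0298] [199. 336.]
 bead 17 [ 0.5999 -0.2758  0.0287] [200. 356.]
 bead 19 [ 0.5921 -0.2433  0.0302] [202. 346.]
scoop2 249 [768.7  18.6] [127.7  91.7] 6.6 medz 68.6 mean [778.2  19.5  59.2]
side
handle 68 [503.8  -3.5] [24.  63.1] 80.4 medz 85.6 mean [503.6  -3.9  85. ]
scoop walls 150 [564.4 -17.3] [108.7  70.2] 82.4 medz 22.5 mean [563.7  -6.7  22.6]
pan? 272 [585.2 -14.7] [148.3 109.2] 89.9 medz 1.6 mean [588.9  -7.7   2. ]
ridge 62 [543.5 264.3] [71.1 18.7] 80.2 medz 82.6 mean [543.3 268.4  82.5]
boxtop 1117 [586.3 257.3] [164.6 242.4] 80.8 medz 62.2 mean [562.2 261.5  62.6]
boxtop2 1527 [586.1 257.3] [164.6 244.1] 80.8 medz 60.6 mean [565.4 263.6  59.7]
tray rim 587 [ 585.1 -241.2] [208.4 259.6] 81.0 medz 28.5 mean [ 599.  -252.8   28.3]
tray rim2 382 [ 584.9 -240.7] [204.5 261. ] 82.5 medz 31.0 mean [ 594.2 -241.7   31.3]
 bead 16 [ 0.6401 -0.2877  0.0223] [194. 280.]
 bead 31 [ 0.5961 -0.2487  0.027 ] [198. 288.]
 bead 33 [ 0.648  -0.2213  0.024 ] [200. 274.]
 bead 14 [ 0.6033 -0.2069  0.0238] [204. 283.]
scoop2 296 [767.7  16.3] [131.2 104. ] 6.5 medz 37.9 mean [769.4  21.2  48. ]
```

```bash
cat >> h.py <<'E'
from scipy.spatial.transform import Rotation as Ro
S0=np.array([.583,-.0169,0.]); YS=np.radians(-6.7)
TRAY=np.array([.585,-.242,0.]); YT=np.radians(-8.)
BOX=np.array([.587,.2574,0.]); YB=np.radians(-9.7)
FLIP=[1]
def w(base,yaw,p): return base+Ro.from_euler('z',yaw).apply(p)
def quat(yaw,pitch=0,flip=None):
    f=FLIP[0] if flip is None else flip
    R=Ro.from_euler('ZY',[yaw,pitch])*Ro.from_matrix(np.diag([f,-f,-1.]))
    x,y,z,ww=R.as_quat(); return np.array([ww,x,y,z])
TS=np.array([-.078,0,.056])
def tcp(lip,yaw,pitch=0):
    """TCP pose that puts the underside of the scoop's lip middle at lip"""
    R=Ro.from_euler('ZY',[yaw,pitch])
    return lip+R.apply(TS-np.array([.04,0,0])), quat(yaw,pitch)
E
python3 - <<'E'
from h import *
s=get_state(); print(s["eef_rot"],s["contact_force"],s["width"])
for f in(1,-1):
    FLIP[0]=f; print("flip",f)
    T={"push0":(w(BOX,YB,[-.075,0,.12]),quat(YB)),"push1":(w(BOX,YB,[.035,0,.068]),quat(YB)),
     "grasp":tcp(w(S0,YS,[.04,0,0]),YS),
     "tray0":tcp(w(TRAY,YT,[-.014,0,.09]),YT),"tray1":tcp(w(TRAY,YT,[.098,0,.008]),YT),"tilt":tcp(w(TRAY,YT,[.105,0,.02]),YT,-.4)}
    for p in(-.3,0,.3,.5,.7,.9): T["pour%.1f"%p]=tcp(w(BOX,YB,[-.085,0,.063]),YB,p)
    for k,(p,q) in T.items():
        j=ctrl.ik(p,q); print(k,np.round(p,3),None if j is None else np.round(j,2))
E
```

```text
[-1.93096146e-05  9.83323964e-01  1.81862531e-01  3.40430623e-05] [ 0.29685982 -0.87574754 -0.15632891] 0.08527372084139968
flip 1
push0 [0.513 0.27  0.12 ] [-0.12  0.61 -0.65  1.77  0.45  0.92 -2.71]
push1 [0.621 0.252 0.068] [-0.21  0.74 -0.37  1.56  0.32  0.9  -2.43]
grasp [ 0.506 -0.008  0.056] [ 0.13  0.55 -0.24  2.03  0.23  0.59 -1.96]
tray0 [ 0.454 -0.224  0.146] [ 0.57  0.42 -0.22  1.93  0.13  0.81 -1.44]
tray1 [ 0.565 -0.239  0.064] [ 0.46  0.66 -0.16  1.73  0.14  0.76 -1.48]
tilt [ 0.56  -0.238  0.026] [ 1.14  0.95 -1.23  2.14  1.6   0.79 -2.76]
pour-0.3 [0.376 0.294 0.082] [-0.14  0.71 -1.23  2.24  1.22  1.06  2.4 ]
pour0.0 [0.387 0.292 0.119] [-0.81  0.43  0.16  2.02 -0.1   0.7  -2.33]
pour0.3 [0.408 0.288 0.151] [-0.04  0.63 -0.79  1.75  0.21  1.12 -2.62]
pour0.5 [0.428 0.285 0.169] [-0.06  0.71 -0.69  1.57  0.06  1.34 -2.45]
pour0.7 [0.45  0.281 0.182] [-0.05  0.83 -0.67  1.38 -0.02  1.57 -2.39]
pour0.9 [0.474 0.277 0.19 ] [-0.08  0.95 -0.56  1.18 -0.14  1.8  -2.32]
flip -1
push0 [0.513 0.27  0.12 ] [ 0.15  0.85 -1.26  1.76  0.87  1.21  0.04]
push1 [0.621 0.252 0.068] [ 0.03  0.86 -0.86  1.56  0.71  1.07  0.39]
grasp [ 0.506 -0.008  0.056] [ 0.54  0.7  -0.91  2.02  0.77  0.81  0.63]
tray0 [ 0.454 -0.224  0.146] [ 1.01  0.54 -0.9   1.92  0.52  0.93  1.28]
tray1 [ 0.565 -0.239  0.064] [ 0.84  0.78 -0.83  1.73  0.69  0.95  1.16]
tilt [ 0.56  -0.238  0.026] [ 0.96  0.75 -0.83  2.15  1.59  0.43  0.33]
pour-0.3 [0.376 0.294 0.082] [-0.14  0.71 -1.23  2.24  1.22  1.06 -0.75]
pour0.0 [0.387 0.292 0.119] [ 0.06  0.69 -1.23  2.01  0.78  1.02 -0.15]
pour0.3 [0.408 0.288 0.151] [ 0.18  0.88 -1.36  1.75  0.59  1.31  0.09]
pour0.5 [0.428 0.285 0.169] [ 0.14  0.88 -1.17  1.56  0.35  1.42  0.36]
pour0.7 [0.45  0.281 0.182] [ 0.12  0.98 -1.11  1.37  0.23  1.61  0.46]
pour0.9 [0.474 0.277 0.19 ] [ 0.09  1.1  -1.09  1.18  0.15  1.82  0.49]
```

```bash
sed -i 's/FLIP=\[1\]/FLIP=[-1]/' h.py; python3 - <<'E'
from h import *
ctrl.close_gripper(60)
p,q=w(BOX,YB,[-.078,0,.13]),quat(YB)
ctrl.movep(p,q); print(get_state()["time"])
ctrl.movel(w(BOX,YB,[-.078,0,.070]),q,.15)
f0=np.array(get_state()["contact_force"])
ctrl.movel(w(BOX,YB,[.030,0,.070]),q,.12)
for x in np.arange(.033,.048,.003):
    ctrl.movel(w(BOX,YB,[x,0,.070]),q,.05); s=get_state(); f=Ro.from_euler('z',-YB).apply(np.array(s["contact_force"])-f0)
    a=Ro.from_euler('z',-YB).apply(np.array(s["tcp_pos"])-BOX)
    print(round(x,3),np.round(f,1),np.round(a,4),s["time"])
    if f[0]<-8: break
ctrl.movel(w(BOX,YB,[x-.01,0,.070]),q,.1)
ctrl.movel(w(BOX,YB,[x-.01,0,.15]),q,.2)
E
```

```text
4.8417
0.033 [-1.   0.6 -0.1] [ 0.033  -0.      0.0701] 6.6917
0.036 [-1.   0.3  0. ] [0.0359 0.     0.07  ] 6.9417
0.039 [-11.1  -2.    3.3] [0.036  0.0001 0.07  ] 7.1917
```

```bash
python3 - <<'E'
from h import *
from fit import *
ctrl.ungrasp()
p,q=tcp(w(S0,YS,[.04,0,0]),YS)
ctrl.movep(p+[0,0,.09],q)
im,W=cloud("top"); rect(sel(W,.44,.75,.15,.37,.078,.1),"ridge")
ctrl.movel(p,q,.15)
f0=np.array(get_state()["contact_force"])
ctrl.close_gripper(110); s=get_state(); print(s["width"],s["gripper_force"],np.array(s["contact_force"])-f0,s["time"])
ctrl.movel(p+[0,0,.06],q,.15)
s=get_state(); print(s["width"],np.array(s["contact_force"])-f0,s["wrist_torque"])
im,W=cloud("side"); cv2.imwrite("pics/s1.png",im[150:300,180:380].repeat(4,0).repeat(4,1))
rect(sel(W,.43,.66,-.1,.06,.04,.068),"panpts")
P=sel(W,.54,.64,-.08,.05,.045,.068); print(np.round(np.linalg.lstsq(np.c_[P[:,:2],np.ones(len(P))],P[:,2],rcond=None)[0],3),len(P))
E
```

```text
ridge 111 [639.3 247.8] [69.9 14.3] 80.6 medz 84.3 mean [639.  246.7  84. ]
0.016635761334635752 107.0947802066803 [-0.47006384 -1.36840882  5.44251575] 11.3
0.016278347081986812 [ 0.32354567 -1.03139731 -3.0073104 ] [ 0.0889008   0.09751956 -0.02471689]
panpts 165 [581.8 -18. ] [104.7  82.9] 83.6 medz 60.9 mean [587.  -18.5  61.4]
[-0.025  0.022  0.076] 164
```

View pics/s1.png

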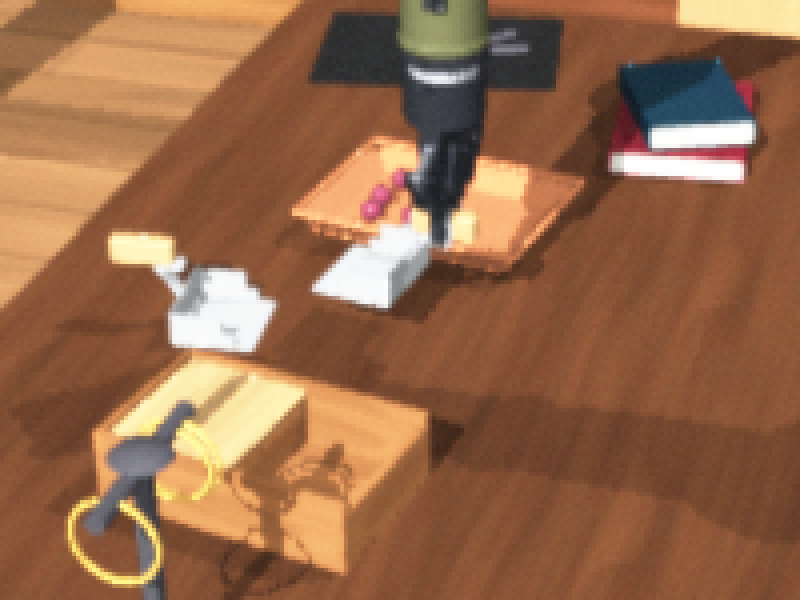

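Top view gives the ridge at box x of about +53 mm, so the cover is at its stop. In the crop the scoop hangs level at (370,268) and the near compartment is open at (320,450). Now the scooping.

```bash
python3 - <<'E'
from h import *
yo=.0007
p,q=tcp(w(TRAY,YT,[-.016,yo,.085]),YT); ctrl.movep(p,q)
f0=np.array(get_state()["contact_force"])
p,q=tcp(w(TRAY,YT,[-.016,yo,.014]),YT); ctrl.movel(p,q,.12)
for z in np.arange(.0125,.0060,-.001):
    p,q=tcp(w(TRAY,YT,[-.016,yo,z]),YT); ctrl.movel(p,q,.05); s=get_state(); f=np.array(s["contact_force"])-f0
    print(round(z,4),np.round(f,1),s["time"])
    if f[2]>2: break
np.save("z.npy",z)
for x in (.03,.065,.080,.090):
    p,q=tcp(w(TRAY,YT,[x,yo,z]),YT); ctrl.movel(p,q,.06); s=get_state(); f=np.array(s["contact_force"])-f0
    print(x,np.round(f,1),s["time"])
    if np.hypot(*f[:2])>15: break
im,W=cloud("top"); a=im[140:270,290:410]
im2,W=cloud("side"); b=im2[160:260,220:370]
cv2.imwrite("pics/t2.png",np.hstack([cv2.resize(a,(400,433)),cv2.resize(b,(400,433))]))
E
```

```text
0.0125 [-0.1 -1.1 -0.8] 13.7833
0.0115 [ 1.  -1.7 -0.2] 14.0333
0.0105 [-0.2 -1.3 -0.5] 14.2833
0.0095 [-0.4 -1.5 -1.5] 14.5333
0.0085 [ 0.4 -1.1  0.3] 14.7833
0.0075 [-4.7 -1.  12.4] 15.0333
0.03 [-4.9  0.  12.1] 15.95
0.065 [-4.  -0.3  9.6] 16.6833
0.08 [-0.8 -1.1  7.1] 17.0833
0.09 [-1.4 -1.1  6.9] 17.4
```

View pics/t2.png

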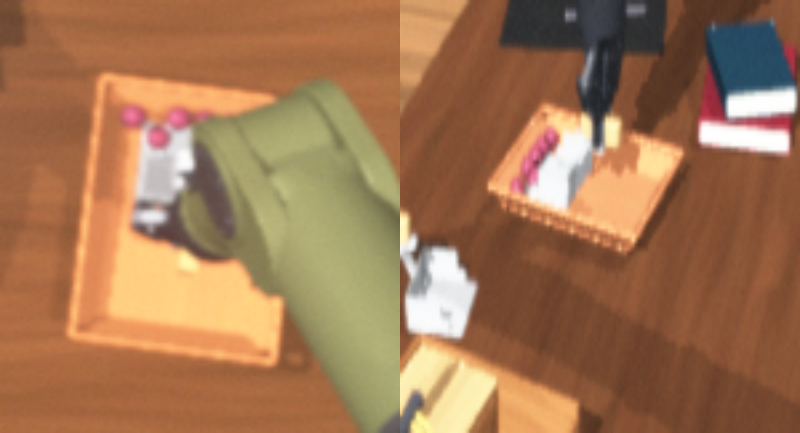

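The top crop shows one bead on the pan at (158,137). The rest are lined up on the far rim, from (133,117) to (205,120). I'll push under that row, then tilt the lip up.

```bash
python3 - <<'E'
from h import *
yo=.0007; z=float(np.load("z.npy"))
def go(x,z,pt,v=.05):
    p,q=tcp(w(TRAY,YT,[x,yo,z]),YT,pt); ctrl.movel(p,q,v); s=get_state(); f=np.array(s["contact_force"])
    print(np.round([x,z,pt],4),np.round(f,1),round(s["time"],2)); return f
x=.090
while x<.1025:
    x+=.003
    if np.hypot(*go(x,z,0)[:2])>18: break
print("lip",x)
go(x,z+.001,-.06); go(x+.001,z+.003,-.14); go(x+.002,z+.006,-.25); go(x,z+.012,-.38)
im,W=cloud("top"); a=im[140:270,290:410]
im2,W=cloud("side"); b=im2[160:260,220:370]
cv2.imwrite("pics/t3.png",np.hstack([cv2.resize(a,(400,433)),cv2.resize(b,(400,433))]))
for n in("top","side"):
    print([(np.round(m["point"]).tolist(),round(m["p"],2)) for m in models.recognise(n,"bead0")[:7]])
np.save("x.npy",x)
E
```

```text
[0.093  0.0075 0.    ] [-5.1  0.2  8.5] 17.75
[0.096  0.0075 0.    ] [-5.4  0.3  9.5] 18.0
[0.099  0.0075 0.    ] [-4.5  0.8  9.4] 18.25
[0.102  0.0075 0.    ] [-11.6   2.2  15.3] 18.5
[0.105  0.0075 0.    ] [-22.4   4.1  23.9] 18.75
lip 0.10500000000000001
[ 0.105   0.0085 -0.06  ] [-25.7   4.   49.5] 19.04
[ 0.106   0.0105 -0.14  ] [-18.5   2.9  36.7] 19.36
[ 0.107   0.0135 -0.25  ] [-9.7  3.6 17.3] 19.73
[ 0.105   0.0195 -0.38  ] [-4.8 -0.1 15.4] 20.37
[([326.0, 175.0], 0.44), ([368.0, 176.0], 0.42), ([334.0, 190.0], 0.39), ([344.0, 187.0], 0.38)]
[]
```

View pics/t3.png

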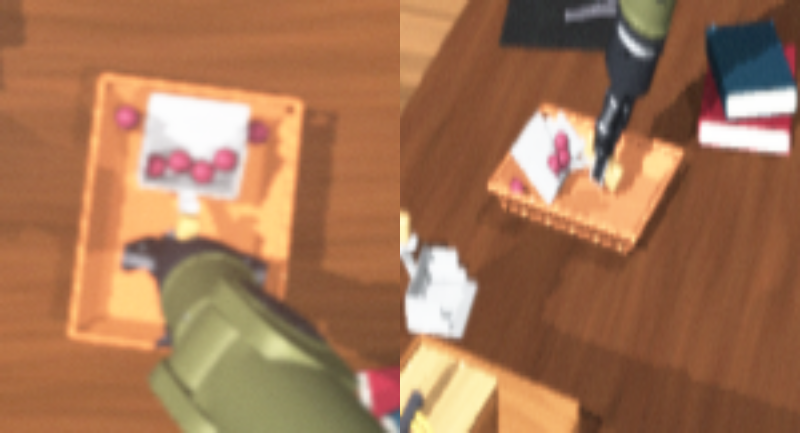

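Four beads sit at the back wall of the pan, around (190,163) in the crop. The other two stay in the tray at (127,117) and (258,131). The heel pressed on the floor, so the scoop may have turned in the grip. I'll lift it and measure the pan's pitch.

```bash
python3 - <<'E'
from h import *
s=get_state(); p=np.array(s["tcp_pos"]); 
ctrl.movel(p+[0,0,.11],None,.1); ctrl.pause(.3)
s=get_state(); p=np.array(s["tcp_pos"]); print(p,s["width"],s["time"],s["contact_force"])
for n in("top","side"):
    im,W=cloud(n); np.save(n+"_l.npy",W); cv2.imwrite(f"pics/{n}_l.png",im)
    L=Ro.from_euler('z',-YT).apply((W.reshape(-1,3)-p)).reshape(W.shape)  # yaw-aligned, relative TCP
    m=(L[...,0]>.02)&(L[...,0]<.16)&(abs(L[...,1])<.044)&(L[...,2]<.04)&(L[...,2]>-.11)
    b=im.astype(int); bead=m&(b[...,0]>b[...,1]+15)&(b[...,2]>b[...,1]+40)
    g=m&(abs(b[...,2]-b[...,0])<30)
    P=L[g]; A=np.c_[P[:,:2],np.ones(len(P))]; k=np.ones(len(P),bool)
    # pan floor: front part only
    k=P[:,0]>.075
    for _ in range(5):
        c=np.linalg.lstsq(A[k],P[k,2],rcond=None)[0]; r=P[:,2]-A@c; k=(abs(r)<.005)&(P[:,0]>.06)
    print(n,k.sum(),np.round(c,3),"pitch",np.arctan(c[0]),"max x",np.percentile(P[k,0],99),"bead px",bead.sum())
ims=[cv2.imread(f"pics/{n}_l.png") for n in("top","side")]
cv2.imwrite("pics/t4.png",np.hstack([cv2.resize(ims[0][130:270,280:410],(400,433)),cv2.resize(ims[1][140:260,220:370],(400,433))]))
E
```

```text
[ 0.56257875 -0.23774844  0.14025207] 0.016434441576696452 22.1417 [ 0.32257338  0.27031204 -2.33384725]
top 521 [ 0.596  0.005 -0.059] pitch 0.5372509574289689 max x 0.12977951524332804 bead px 126
side 91 [ 0.267 -0.016 -0.019] pitch 0.26077870156108046 max x 0.1333540129889935 bead px 46
```

View pics/t4.png

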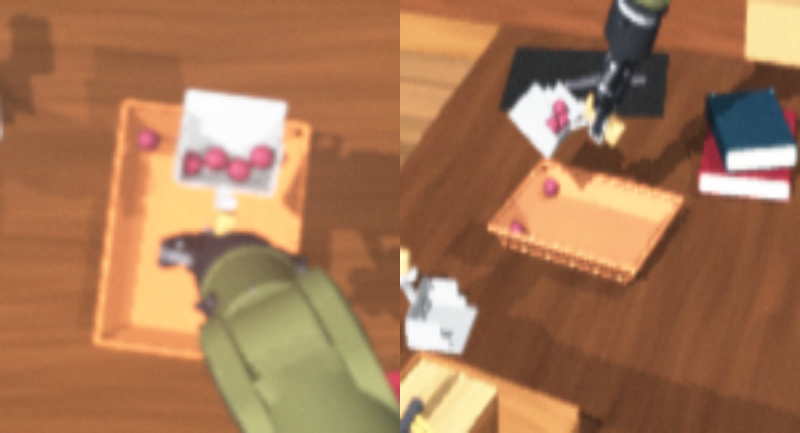

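Both crops show 4 beads held and 2 in the tray. The pan's pitch is 0.537 rad against the tool's 0.38, so the scoop turned 0.157 in the grip. I'll build that offset into the pose model, then carry and pour.

```bash
cat >> h.py <<'E'
SLIP=-.157
def tcp2(lip,yaw,phi):
    R=Ro.from_euler('ZY',[yaw,phi]); T=Ro.from_euler('ZY',[yaw,phi-SLIP])
    return lip+R.apply([-.118,0,.075])-T.apply([0,0,.0187]), quat(yaw,phi-SLIP)
E
python3 - <<'E'
from h import *
def g(x,z,phi,v): 
    p,q=tcp2(w(BOX,YB,[x,0,z]),YB,phi); ctrl.movel(p,q,v); print(x,z,phi,round(get_state()["time"],2))
p=np.array(get_state()["tcp_pos"]); ctrl.movel(p+[0,0,.03],None,.1)
g(-.080,.17,-.45,.18)
g(-.080,.12,-.25,.1)
g(-.080,.080,-.08,.1)
g(-.080,.072,.12,.06)
g(-.080,.066,.4,.08)
g(-.080,.062,.72,.1); ctrl.pause(.4)
im,W=cloud("side"); np.save("side_p.npy",W); im2,W=cloud("top")
cv2.imwrite("pics/t5.png",np.hstack([cv2.resize(im2[140:270,130:260],(400,433)),cv2.resize(im[200:320,170:320],(400,433))]))
E
```

```text
-0.08 0.17 -0.45 25.97
-0.08 0.12 -0.25 26.35
-0.08 0.08 -0.08 26.69
-0.08 0.072 0.12 27.18
-0.08 0.066 0.4 27.73
-0.08 0.062 0.72 28.29
```

View pics/t5.png

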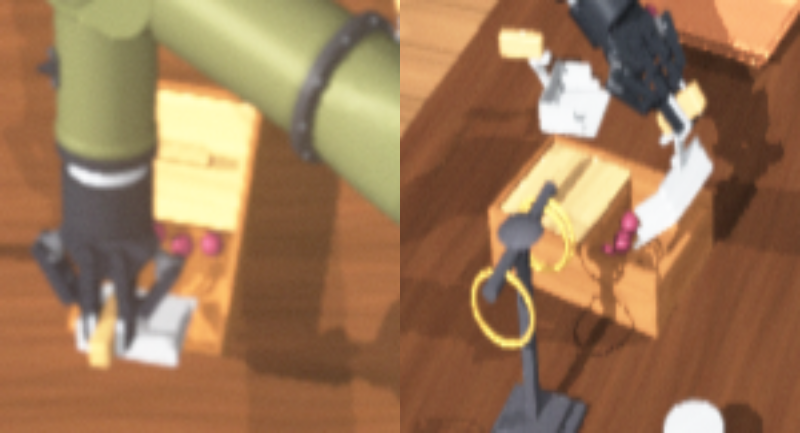

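Beads are in the near compartment along the divider, at (180,243) and (210,243) in the top crop, and the pan looks empty. I'll retreat and carry the scoop, levelled, over its old spot to recheck the pitch.

```bash
python3 - <<'E'
from h import *
p=np.array(get_state()["tcp_pos"]); ctrl.movel(p+[-.01,0,.12],None,.15)
p,q=tcp2(w(S0,YS,[.04,0,.12]),YS,0); ctrl.movel(p,q,.2)
p,q=tcp2(w(S0,YS,[.04,0,.05]),YS,0); ctrl.movel(p,q,.15); ctrl.pause(.3)
s=get_state(); print(s["time"],s["contact_force"],s["tcp_pos"]-p)
for n in("top","side"):
    im,W=cloud(n); cv2.imwrite(f"pics/{n}_e.png",im)
    L=Ro.from_euler('z',-YS).apply((W.reshape(-1,3)-S0)).reshape(W.shape)
    m=(abs(L[...,0])<.045)&(abs(L[...,1])<.04)&(L[...,2]<.075)&(L[...,2]>.03)
    P=L[m]; A=np.c_[P[:,:2],np.ones(len(P))]; k=P[:,0]>0
    for _ in range(6):
        c=np.linalg.lstsq(A[k],P[k,2],rcond=None)[0]; r=P[:,2]-A@c; k=(abs(r)<.004)&(P[:,0]>-.03)
    print(n,k.sum(),np.round(c,4),"z front",c[2]+.04*c[0],"heel",c[2]-.04*c[0])
    ok=(W[...,1]<.4)&(W[...,1]>-.4)&(W[...,0]>.4)&(W[...,2]>.005); b=im.astype(int)
    from scipy.ndimage import label
    Lb,kk=label(ok&(b[...,0]>b[...,1]+10)&(b[...,2]>b[...,1]+40))
    for i in range(1,kk+1):
        q_=W[Lb==i]
        if len(q_)>4: print(" bead",len(q_),np.round(np.median(q_,0),3),"box",np.round(Ro.from_euler('z',-YB).apply(np.median(q_,0)-BOX),3))
a,b=cv2.imread("pics/top_e.png"),cv2.imread("pics/side_e.png")
cv2.imwrite("pics/t6.png",np.hstack([cv2.resize(a[130:270,140:400],(430,232)),cv2.resize(b[170:310,200:340],(232,232))]).repeat(1,0))
E
```

```text
32.4083 [ 0.45908191  0.16651642 -1.72561331] [3.31342663e-04 1.49667838e-06 6.28410558e-04]
top 0 [0. 0. 0.] z front 0.0 heel 0.0
 bead 23 [ 0.681 -0.188  0.028] box [ 0.168 -0.424  0.028]
 bead 24 [ 0.665 -0.31   0.028] box [ 0.173 -0.546  0.028]
 bead 11 [0.577 0.313 0.031] box [-0.019  0.053  0.031]
 bead 14 [0.57  0.278 0.031] box [-0.02   0.018  0.031]
 bead 15 [0.561 0.249 0.031] box [-0.025 -0.013  0.031]
 bead 21 [0.561 0.221 0.03 ] box [-0.02 -0.04  0.03]
side 78 [ 0.0306 -0.0186  0.0563] z front 0.057502993690496614 heel 0.05505340187253443
 bead 16 [ 0.666 -0.31   0.025] box [ 0.173 -0.546  0.025]
 bead 7 [ 0.682 -0.191  0.026] box [ 0.169 -0.426  0.026]
 bead 55 [0.56  0.231 0.026] box [-0.022 -0.031  0.026]
 bead 6 [0.57  0.276 0.03 ] box [-0.02   0.016  0.03 ]
```

View pics/t6.png

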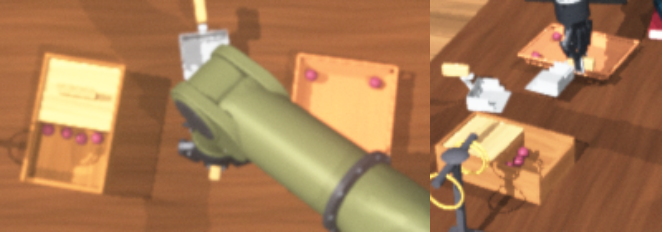

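All 4 poured beads are in the compartment, 2 are in the tray, and the scoop hangs about level. Lower to contact and release.

```bash
python3 - <<'E'
from h import *
f0=np.array(get_state()["contact_force"])
z=.008
while z>-.008:
    p,q=tcp2(w(S0,YS,[.04,0,z]),YS,0); ctrl.movel(p,q,.1); f=np.array(get_state()["contact_force"])-f0
    print(round(z,4),np.round(f,1))
    if f[2]>2.5: break
    z-=.001
ctrl.ungrasp(); ctrl.pause(.3)
p=np.array(get_state()["tcp_pos"]); ctrl.movel(p+[0,0,.15],None,.15)
ctrl.movep([.38,-.1,.30],quat(0))
ctrl.pause(.5); print(get_state()["time"])
im,W=cloud("side"); im2,W2=cloud("top")
from fit import *
rect(sel(W2,.43,.6,-.1,.06,.078,.1),"handle"); rect(sel(W2,.53,.64,-.09,.06,.012,.05),"walls"); rect(sel(W2,.44,.75,.15,.37,.078,.1),"ridge")
cv2.imwrite("pics/t7.png",np.hstack([cv2.resize(im2[130:270,140:400],(480,260)),cv2.resize(im[170:310,200:340],(260,260))]))
E
```

```text
0.008 [0.4 1.4 0.8]
0.007 [-0.8  0.5 -0.1]
0.006 [-1.3  1.4 -0.9]
0.005 [-0.9  0.3 -0.1]
0.004 [-0.3  0.3 -1.4]
0.003 [-0.2  0.6  0.2]
0.002 [-0.9  1.3 -0.7]
0.001 [-0.8  0.5  0.3]
0.0 [-1.1  0.9  0.2]
-0.001 [ 0.3  0.5 -0.2]
-0.002 [0.  0.7 1.3]
-0.003 [-1.8 -0.4  2. ]
-0.004 [-3.1 -0.3 13.1]
39.4667
handle 126 [506.5  -6.6] [17.8 61.7] 83.3 medz 87.7 mean [506.1  -6.5  87.8]
walls 64 [572.8 -14.4] [92.1 56.9] 83.9 medz 30.7 mean [557.9 -13.6  28.5]
ridge 111 [639.4 248.1] [69.9 14.8] 80.1 medz 84.2 mean [639.4 247.8  83.8]
```

View pics/t7.png

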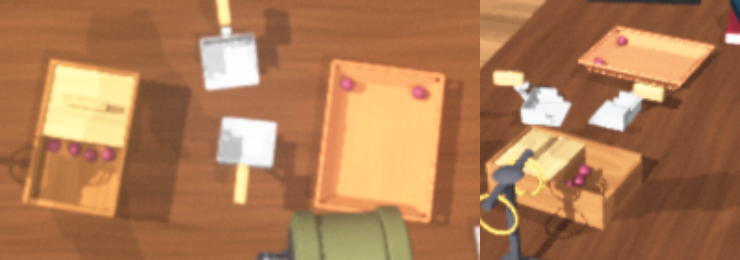

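The scoop stands upright and released at (247,142), with its handle top at 88 mm as at the start. The cover is open, 4 beads are in the box and 2 in the tray.

```bash
python3 -c "
from station import ticket
print(ticket.close_job())"
```

```text
the job is handed in; nothing more can be done
None
```

I handed in the job at about 39.5 s of the 69 s, and the hand-in returned no verdict: the cover is fully back, four beads are in the near compartment and two in the tray, and the scoop stands upright and released on the table.

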